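# Snap the wheel cap home around its rim

## Robot

A 7-joint arm with a two-finger parallel gripper is mounted at the origin on a cart in front of the work surface, level with it; the furniture and walls round the work are solid. World frame = base frame: x ahead of the robot, y to its left, z up, the work surface at z = 0. Lengths are in m, angles in rad, forces in N, time in s.
With the tool pointing down it reaches from about 0.4 to 0.85 m from the base axis. Payload 10.4 kg.
Tool frame: the origin (TCP) lies between the finger pads; the fingertips stand 11 mm ahead of it and the grasp point (between the pads) lies 8 mm behind it (r.tcp_to_tips is the distance from the TCP to the fingertips, in m); z points along the fingers, y is the line along which they close (so a half turn about z gives the same grasp; the last joint's range is limited). The gripper opens to 87 mm and grips with 3 to 60 N. Pads are 19 mm wide; open, the fingers measure 117 mm over their backs; the gripper's body (75 mm by 190 mm) begins 51 mm behind the grasp point.
Start: joints at [-1.235, 0.332, -0.065, 1.46, 0.022, 1.35, -0.088], TCP at [0.219, 0.585, 0.234] pointing down, gripper open.
Joint ranges: [-2.6, 2.6], [-0.5, 2.12], [-1.47, 1.34], [0.16, 2.42], [-1.27, 4.41], [0.06, 2.06], [-2.6, 2.6]. Speed limits (rad/s): [2.22, 2.22, 2.79, 2.79, 3.14, 3.14, 3.14].

## Interface

Orientations are given as a unit quaternion [x, y, z, w].
In Python, from bench import r gives the robot as it stands. The module is installed in compiled form; this text tells all that it offers.
- The arm moves only by the shell command python3 -m crank 'ROWS' [FORCE]. ROWS is JSON, a list of rows, each an object of numbers: "claw": the closure, from -1 (fully open) to 1 (shut); "dx", "dy", "dz": the shift along the tool's x, y, z each as a share of 3 cm, from -1 to 1; "ax", "ay", "az": the turn, a rotation vector about the tool's x, y, z each as a share of 6 degrees, from -1 to 1. A call has 1 to 8 rows; each row shifts and turns the commanded pose from where the row before left it, along the tool's axes as they then stand; what a row does not reach is not made up. A row lasts 1/12 s, in which the tool goes at most 41.7 mm and 7.16 degrees, less where a joint would pass 70% of its speed; a pose out of reach is approached as far as the arm can. A call with a number of a shift or a turn outside -1 to 1 is refused whole. A call with a gripper value outside its range is refused whole. The fingers move at their own pace and stop on an object; FORCE is the grip in N (left out, the last holds). Time passes only in rows, so rows that do not move let the fingers close. It gives the time, the measured TCP pose, the force, the opening and the grip force at its end, in the units of the state.
- r.read_state(): the state, without advancing time (a new reading comes with each control period).
- r.camera(name): name is "scene" or "side" or "wrist"; returns a dict with "color" (384x512x3 uint8, red, green, blue), "mtx" (3x3 intrinsics, pixels), "R" (3x3) and "t" (3): a world point X has camera coordinates R X + t; the wrist camera has in their place "hand_eye" (4x4, takes a point from camera to tool coordinates, whose origin is the TCP and whose axes are the flange's). Camera axes: x right, y down, z forward; pixel columns grow to the right and rows downward; lengths in m; the calibration is good to about 2 mm. A picture is of the moment at which its call begins: read the wrist's pose just before it. There is no depth.
- r.close_job(): hands the job in; it is judged then, once.
The state is a dict: "time": time; "joint_positions": joint angles; "joint_vel": joint speeds; "joint_torque": joint torques, N m; "ee_pos": TCP position; "eef_rot": TCP orientation; "ft_force": force on the tool from outside, world axes, zero at the start; "torque": the same for the moment, N m; "width": finger opening in m; "grip_force": force on a finger pad.
Only numpy, scipy, OpenCV 4.12 (cv2) and the standard library are available. Lean on these libraries where they do the work, as an engineer would, in place of code of your own. Each camera call takes 0.05 s, during which the arm holds its last target. There are 200 camera calls.

## Task

The black plastic cap is only resting on the mower wheel. With closed fingertips press it down on the round boss near the outer end of each of its three spokes, one after another, until each one has clicked into its spring clip and the cap sits level and fully home in the rim. Do not pick the cap up, and leave the tools and other things on the bench where they are.

Things in the scene. Friction and masses are not known exactly. Their poses are not given: they have to be found in the camera images.
- wheel: Mower wheel lying flat on the bench; it stays put. Black ribbed tyre 210 mm across, 52 mm high; white rim with a round recess of 142 mm for the cap, its edge 46 mm above the bench. Origin on the axis at bench height, z up. Three spring clips, hidden under the cap, stand in the recess 56 mm from the axis, under the cap's three spoke ends.
- cap: Loose black plastic cap, 134 mm across, 15 mm high, 0.12-0.26 kg, lying level in the rim: flat ring (radius 43-67 mm), domed middle, three raised spokes 26 mm wide at 120 degrees, the first along its +x; spoke tops 10 mm above the origin. Origin on the axis at the skirt's lower edge: 51 mm above the bench at first, 40 mm when home.
- press_a (a point): Top of the first spoke's outer end (round boss 15 mm across), 50 mm from the axis, just inside a ball stud that rests on its spring clip 56 mm from the axis. 61 mm above the bench at first, 50 mm when home. Pressed straight down with about 12 N (no further out than the stud) it snaps down half-way and stays; only this side sinks, the cap tilts up to 8 degrees about the other two studs.
- press_b (a point): The same on the second spoke, 120 degrees counter-clockwise from the first seen from above.
- press_c (a point): The same on the third spoke, 120 degrees clockwise from the first.
- plug: Loose spark plug, 24x66x20 mm, lying beside the tyre; origin under its middle. To be left alone.
- small_spanner: Loose small spanner, 18x136x7 mm, lying beside the tyre; origin under its middle. To be left alone.
- jar: Loose glass jar of screws, 70x64x92 mm, standing to the right of the wheel; origin under its middle. To be left alone.
- pliers: Loose pliers with red handles, 59x182x13 mm, to the left; origin under their middle. To be left alone.
- stubby: Loose stubby blue screwdriver, 31x98x31 mm, to the right; origin under its middle. To be left alone.
- tape: Loose roll of pale masking tape, 96x95x25 mm, lying flat to the left; origin under its middle. To be left alone.
There are look-alikes about, which are no part of the job. What is meant by the cap is not purple or yellow, and is the larger of those in its own colour.

How it is judged:
On the way, in this order (a step that is already met when the one before it is completed fails the run):
1. a first spoke end is clicked home, by itself (z of any of press_a, press_b, press_c in the frame of wheel below 0.053 m), for 0.2 s.
2. a second spoke end is clicked home ((z of each of press_a, press_b in the frame of wheel below 0.053 m or z of each of press_b, press_c in the frame of wheel below 0.053 m or z of each of press_a, press_c in the frame of wheel below 0.053 m)), for 0.2 s.
3. the third spoke end is clicked home as well (z of each of press_a, press_b, press_c in the frame of wheel below 0.053 m), for 0.2 s.
At the end, for the whole second after the job is handed in: All three spoke ends of the cap are within 2.5 mm of fully home, the cap is centred on the wheel within 6 mm and at rest (z of each of press_a, press_b, press_c in the frame of wheel below 0.0525 m and horizontal distance between cap and wheel below 0.006 m and linear speed of cap below 0.01 m/s); the robot touches nothing.
It fails at once if the cap is lifted off the wheel (z of any of press_a, press_b, press_c in the frame of wheel above 0.074 m or horizontal distance between cap and wheel above 0.025 m).
It fails at once if a bystander is moved by more than 3 cm (distance of any of plug, small_spanner, jar, pliers, stubby, tape from where it was at the start of the episode above 0.03 m).
It also fails if it takes over 42 s, if anything falls off the work surface, if the arm or the gripper's body presses on something with over 40 N, if the wrist force passes 120 N, or if a joint passes its speed limit or range.

## Working session

There is one attempt and no reset: what is moved stays moved. The work goes in short steps, Python scripts to look and compute and a shell command to move; the robot and the scene stay as the last step left them, time stands still between calls to the robot, and variables do not carry over. Pictures are saved under pics/ and viewed, at most 10 in all, crops included, and the job is handed in when it is done.

```bash
mkdir -p pics
python3 - <<'E'
from bench import r
import cv2,numpy as np
s=r.read_state();print(s)
a=r.camera("scene");b=r.camera("side")
for n,c in(("scene",a),("side",b)):
    cv2.imwrite(f"pics/{n}.png",c["color"][...,::-1]);print(n,c["mtx"].tolist(),c["R"].tolist(),c["t"])
np.savez("cal.npz",**{n+k:c[k] for n,c in(("scene",a),("side",b)) for k in("mtx","R","t","color")})
E
```

```text
{'time': 0.0, 'joint_positions': array([-1.23460049,  0.33289571, -0.06469102,  1.46093989,  0.02159624,
        1.34988937, -0.08852537]), 'joint_vel': array([ 1.41645716e-03,  1.18234750e-03, -2.10470656e-04, -6.67395037e-04,
        1.50053088e-04,  1.44574757e-03, -2.05238760e-05]), 'joint_torque': array([-1.83469383e-04, -6.23265409e+01,  2.42967712e-02, -3.89893305e+01,
       -6.14364515e-02,  3.98920896e-02,  1.43487187e-04]), 'ee_pos': array([0.21934582, 0.58485143, 0.2327397 ]), 'eef_rot': array([ 1.78443894e-01,  9.83949826e-01, -7.12065853e-04, -9.60686104e-05]), 'ft_force': array([-1.13147492, -0.30254469,  0.01046549]), 'torque': array([ 0.00981747,  0.00896375, -0.05016889]), 'grip_force': 0.0, 'width': 0.08682898374906722}
scene [[385.6342633968916, 0.0, 248.11905388521419], [0.0, 385.6342633968916, 187.84881648717817], [0.0, 0.0, 1.0]] [[0.8764461530067896, -0.481217377663994, 0.016491704393065187], [-0.3409898183961584, -0.644501695683951, -0.6843562727196024], [0.33995306239208106, 0.5941779192251263, -0.7289612580072724]] [-0.50453069  0.25818724  1.03430352]
side [[358.35710689566133, 0.0, 262.9720882533784], [0.0, 358.35710689566133, 191.26779976414974], [0.0, 0.0, 1.0]] [[0.9667628759087845, -0.25508359795374236, -0.01737526458934358], [-0.17397201332853285, -0.6065060540268791, -0.7758119263115006], [0.18735869433520544, 0.7530489788079644, -0.6307249441502129]] [-0.56270867  0.14257115  1.12350008]
```

View pics/scene.png

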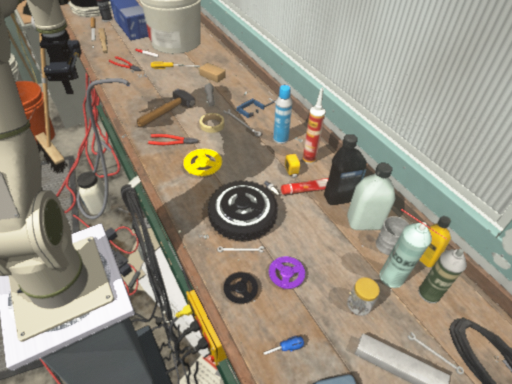

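View pics/side.png

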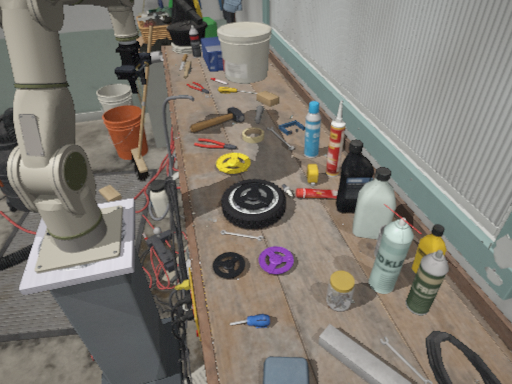

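Candidates in scene: yellow cap (203,162), purple (287,272), small black on the bench (241,287), and the large black one in the wheel (243,205). The last fits: black, the larger of the two black ones, and lying on the wheel. To confirm, I'll look at an enlarged, rectified view at spoke-top height.

```bash
cat > h.py <<'E'
import numpy as np,cv2
d=np.load("cal.npz")
def ray(n,u,v,z):
    K,R,t=d[n+"mtx"],d[n+"R"],d[n+"t"]; c=-R.T@t
    w=R.T@np.linalg.inv(K)@np.array([u,v,1.]); return c+w*(z-c[2])/w[2]
def proj(n,X):
    p=d[n+"mtx"]@(d[n+"R"]@np.array(X,float)+d[n+"t"]); return p[:2]/p[2]
def top(n,cx,cy,z,h=.13,N=400,img=None):  # up = +x, left = +y
    w=[[cx+h,cy+h],[cx+h,cy-h],[cx-h,cy-h],[cx-h,cy+h]]
    P=np.float32([proj(n,[*q,z]) for q in w])
    M=cv2.getPerspectiveTransform(P,np.float32([[0,0],[N,0],[N,N],[0,N]]))
    return cv2.warpPerspective(d[n+"color"] if img is None else img,M,(N,N),flags=cv2.INTER_CUBIC)
E
python3 - <<'E'
from h import *
a=ray("scene",243,205,.055);b=ray("side",254,202,.055);print(a,b)
c=(a+b)/2;print(c)
im=np.hstack([top(n,c[0],c[1],.061) for n in("scene","side")])
cv2.imwrite("pics/top.png",np.clip(im[...,::-1]*1.3,0,255))
E
```

```text
[ 0.54304043 -0.02541538  0.055     ] [ 0.54064763 -0.04736878  0.055     ]
[ 0.54184403 -0.03639208  0.055     ][ WARN:0@0.077] global loadsave.cpp:1063 imwrite_ Unsupported depth image for selected encoder is fallbacked to CV_8U.
```

View pics/top.png

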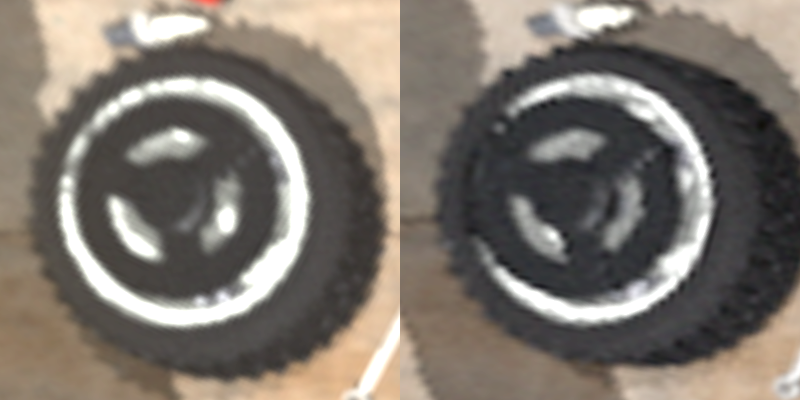

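The crop shows the large black three-spoked cap sitting in the white rim, centred near (178,200) in the left half and (587,197) in the right. That is the cap meant. Now I'll move above the wheel with the claw closing.

```bash
python3 -m crank '[{"claw":1,"dx":-1,"dy":-0.88},{"claw":1,"dx":-1,"dy":-0.88},{"claw":1,"dx":-1,"dy":-0.88},{"claw":1,"dx":-1,"dy":-0.88},{"claw":1,"dx":-1,"dy":-0.88},{"claw":1,"dx":-1,"dy":-0.88},{"claw":1,"dx":-1,"dy":-0.88},{"claw":1,"dx":-1,"dy":-0.88}]' 20
```

```text
invalid input at $[0]: expected keys claw, dx, dy, dz, ax, ay, az
```

```bash
python3 -m crank '[{"claw":1,"dx":-1,"dy":-0.88,"dz":0,"ax":0,"ay":0,"az":0},{"claw":1,"dx":-1,"dy":-0.88,"dz":0,"ax":0,"ay":0,"az":0},{"claw":1,"dx":-1,"dy":-0.88,"dz":0,"ax":0,"ay":0,"az":0},{"claw":1,"dx":-1,"dy":-0.88,"dz":0,"ax":0,"ay":0,"az":0},{"claw":1,"dx":-1,"dy":-0.88,"dz":0,"ax":0,"ay":0,"az":0},{"claw":1,"dx":-1,"dy":-0.88,"dz":0,"ax":0,"ay":0,"az":0},{"claw":1,"dx":-1,"dy":-0.88,"dz":0,"ax":0,"ay":0,"az":0},{"claw":1,"dx":-1,"dy":-0.88,"dz":0,"ax":0,"ay":0,"az":0}]' 20
```

```text
time: 0.77
ee_pos: [0.3704, 0.3012, 0.2334]
eef_rot: [0.178, 0.984, 0.0, -0.0]
ft_force: [0.6, 1.0, 0.6]
width: 0.0417
grip_force: 0.0
```

```bash
python3 -m crank '[{"claw":1,"dx":-1,"dy":-0.88,"dz":0,"ax":0,"ay":0,"az":0},{"claw":1,"dx":-1,"dy":-0.88,"dz":0,"ax":0,"ay":0,"az":0},{"claw":1,"dx":-1,"dy":-0.88,"dz":0,"ax":0,"ay":0,"az":0},{"claw":1,"dx":-1,"dy":-0.88,"dz":0,"ax":0,"ay":0,"az":0},{"claw":1,"dx":-1,"dy":-0.88,"dz":0,"ax":0,"ay":0,"az":0},{"claw":1,"dx":-1,"dy":-0.88,"dz":0,"ax":0,"ay":0,"az":0},{"claw":1,"dx":-0.6,"dy":-0.5,"dz":0,"ax":0,"ay":0,"az":0},{"claw":1,"dx":0,"dy":0,"dz":0,"ax":0,"ay":0,"az":0}]'
cat >> h.py <<'E'
def wrist(r):  # store wrist picture and calibration as camera "wrist" in world
    global d
    from scipy.spatial.transform import Rotation as Ro
    d=dict(d); s=r.read_state(); c=r.camera("wrist"); H=c["hand_eye"]
    A=Ro.from_quat(s["eef_rot"]).as_matrix()
    Rw=A@H[:3,:3]; tw=A@H[:3,3]+s["ee_pos"]
    d.update(wristmtx=c["mtx"],wristR=Rw.T,wristt=-Rw.T@tw,wristcolor=c["color"])
    return s,tw,c["color"]
E
python3 - <<'E'
from h import *; import h
from bench import r
s,tw,im=wrist(r);print(s["ee_pos"],tw,s["ft_force"],h.d["wristR"].round(3).tolist())
np.savez("w1.npz",**{k:h.d[k] for k in("wristmtx","wristR","wristt","wristcolor")})
t=h.top("wrist",.543,-.024,.061,.1,500)
cv2.imwrite("pics/w1.png",np.hstack([cv2.resize(im,(300,225),interpolation=cv2.INTER_AREA),np.zeros((225,0,3),np.uint8)])[...,::-1])
o=np.zeros((500,800,3),np.uint8);o[:225,:300]=cv2.resize(im,(300,225),interpolation=cv2.INTER_AREA);o[:,300:]=t
cv2.imwrite("pics/w1.png",o[...,::-1])
E
```

```text
time: 1.43
ee_pos: [0.4961, 0.0656, 0.2335]
eef_rot: [0.182, 0.983, -0.001, 0.0]
ft_force: [-0.7, -0.6, -0.7]
width: 0.0008
grip_force: 0.0
[0.49614534 0.06555706 0.23347824] [0.42630837 0.09164434 0.38589065] [-0.73537057 -0.56625122 -0.74200092] [[0.359, 0.933, -0.0], [0.899, -0.346, 0.267], [0.249, -0.096, -0.964]]
```

View pics/w1.png

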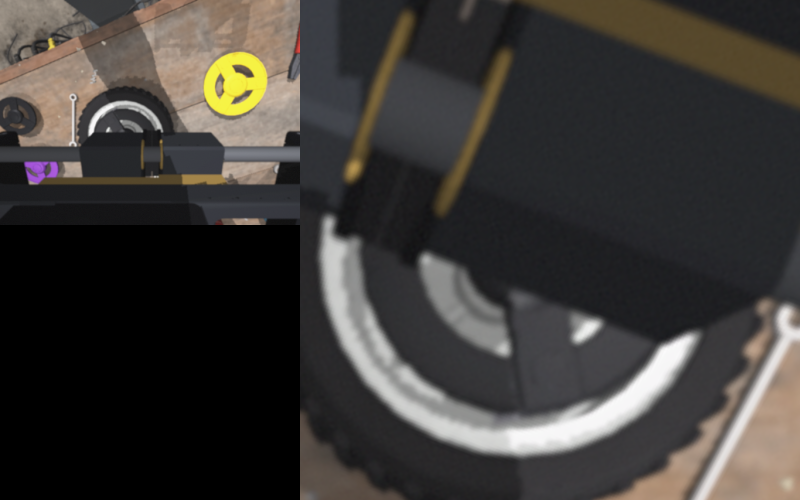

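The wrist view shows the wheel half hidden by the gripper, with its top half visible at (125,115) in the small picture. I'll back off along tool +x to see it whole.

```bash
python3 -m crank '[{"claw":1,"dx":1,"dy":0,"dz":0,"ax":0,"ay":0,"az":0},{"claw":1,"dx":1,"dy":0,"dz":0,"ax":0,"ay":0,"az":0},{"claw":1,"dx":1,"dy":0,"dz":0,"ax":0,"ay":0,"az":0},{"claw":1,"dx":0.3,"dy":0,"dz":0,"ax":0,"ay":0,"az":0},{"claw":1,"dx":0,"dy":0,"dz":0,"ax":0,"ay":0,"az":0},{"claw":1,"dx":0,"dy":0,"dz":0,"ax":0,"ay":0,"az":0}]'
python3 - <<'E'
from h import *; import h
from bench import r
s,tw,im=wrist(r);print(s["ee_pos"],tw)
np.savez("w1.npz",**{k:h.d[k] for k in("wristmtx","wristR","wristt","wristcolor")})
t=h.top("wrist",.543,-.024,.061,.1,500)
o=np.zeros((500,800,3),np.uint8);o[:225,:300]=cv2.resize(im,(300,225),interpolation=cv2.INTER_AREA);o[:,300:]=np.clip(t*1.5,0,255)
cv2.imwrite("pics/w2.png",o[...,::-1])
E
```

```text
time: 1.98
ee_pos: [0.4019, 0.1066, 0.2337]
eef_rot: [0.178, 0.984, 0.0, 0.0]
ft_force: [0.4, -1.0, -0.7]
width: 0.0003
grip_force: 0.0
[0.40187925 0.1066211  0.23374761] [0.33177117 0.13174852 0.38620192]
```

View pics/w2.png

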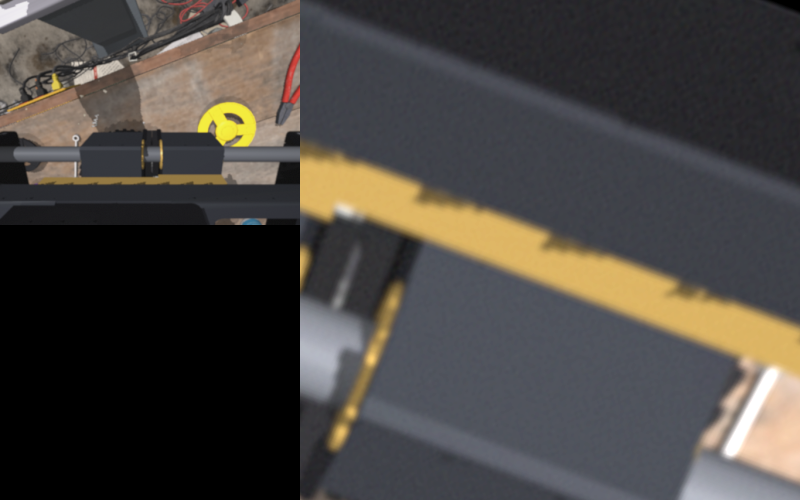

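The gripper now hides the wheel almost entirely, so that was the wrong way. I'll go along −x instead, checking the tall things first.

```bash
python3 - <<'E'
from h import *
for n,u,v in(("can",283,140),("tube",311,158),("bottle",337,203),("green",362,226),("jar",360,310)):print(n,ray("scene",u,v,0)[:2].round(3))
E
python3 -m crank '[{"claw":1,"dx":-1,"dy":0,"dz":0,"ax":0,"ay":0,"az":0},{"claw":1,"dx":-1,"dy":0,"dz":0,"ax":0,"ay":0,"az":0},{"claw":1,"dx":-1,"dy":0,"dz":0,"ax":0,"ay":0,"az":0},{"claw":1,"dx":-1,"dy":0,"dz":0,"ax":0,"ay":0,"az":0},{"claw":1,"dx":-1,"dy":0,"dz":0,"ax":0,"ay":0,"az":0},{"claw":1,"dx":-0.8,"dy":0,"dz":0,"ax":0,"ay":0,"az":0},{"claw":1,"dx":0,"dy":0,"dz":0,"ax":0,"ay":0,"az":0},{"claw":1,"dx":0,"dy":0,"dz":0,"ax":0,"ay":0,"az":0}]'
python3 - <<'E'
from h import *; import h
from bench import r
s,tw,im=wrist(r);print(s["ee_pos"],tw)
np.savez("w1.npz",**{k:h.d[k] for k in("wristmtx","wristR","wristt","wristcolor")})
t=h.top("wrist",.543,-.024,.061,.1,500)
o=np.zeros((500,800,3),np.uint8);o[:225,:300]=cv2.resize(im,(300,225),interpolation=cv2.INTER_AREA);o[:,300:]=np.clip(t*1.5,0,255)
cv2.imwrite("pics/w3.png",o[...,::-1])
E
```

```text
can [0.853 0.231]
tube [0.889 0.098]
bottle [ 0.839 -0.119]
green [ 0.849 -0.23 ]
jar [ 0.664 -0.441]
time: 2.7
ee_pos: [0.5658, 0.0436, 0.2325]
eef_rot: [0.18, 0.984, -0.001, -0.0]
ft_force: [0.9, 0.9, -0.5]
width: 0.0002
grip_force: 0.0
[0.5658117  0.04356949 0.23248287] [0.49610456 0.06939985 0.38499815]
```

View pics/w3.png

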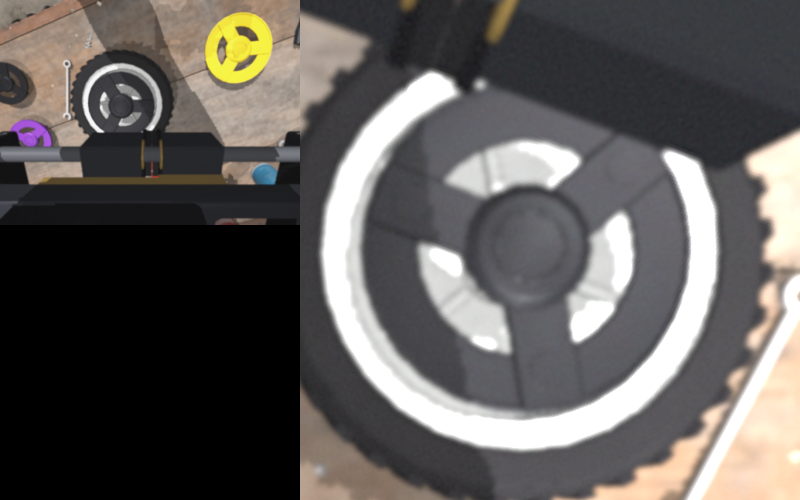

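Clear view: cap centre at about panel (526,244), bosses near (630,165), (546,368) and (410,200). That puts the cap at (0.545,−0.014), with spokes at −51°, 69° and 189° world. I'll press the 189° one first, turning +30° so that tool x points outward along the spoke.

```bash
python3 -m crank '[{"claw":1,"dx":0,"dy":0,"dz":0.5,"ax":0,"ay":0,"az":-1},{"claw":1,"dx":0,"dy":0,"dz":0.5,"ax":0,"ay":0,"az":-1},{"claw":1,"dx":0,"dy":0,"dz":0.5,"ax":0,"ay":0,"az":-1},{"claw":1,"dx":0,"dy":0,"dz":0.5,"ax":0,"ay":0,"az":-1},{"claw":1,"dx":0,"dy":0,"dz":0.5,"ax":0,"ay":0,"az":-1},{"claw":1,"dx":0.9,"dy":-0.6,"dz":0,"ax":0,"ay":0,"az":0},{"claw":1,"dx":0.9,"dy":-0.6,"dz":0,"ax":0,"ay":0,"az":0},{"claw":1,"dx":0.85,"dy":-0.6,"dz":0,"ax":0,"ay":0,"az":0}]'
python3 -m crank '[{"claw":1,"dx":0,"dy":0,"dz":0,"ax":0,"ay":0,"az":0},{"claw":1,"dx":0,"dy":0,"dz":0,"ax":0,"ay":0,"az":0}]'
```

```text
time: 3.42
ee_pos: [0.4934, -0.0215, 0.158]
eef_rot: [-0.083, 0.997, 0.0, -0.0]
ft_force: [0.1, -0.9, -0.0]
width: 0.0007
grip_force: 0.0
time: 3.58
ee_pos: [0.4941, -0.0219, 0.159]
eef_rot: [-0.082, 0.997, 0.001, 0.0]
ft_force: [0.3, 0.4, 0.1]
width: 0.0006
grip_force: 0.0
```

```bash
python3 -m crank '[{"claw":1,"dx":-0.07,"dy":0,"dz":0.6,"ax":0,"ay":0,"az":0},{"claw":1,"dx":0,"dy":0,"dz":0.6,"ax":0,"ay":0,"az":0},{"claw":1,"dx":0,"dy":0,"dz":0.6,"ax":0,"ay":0,"az":0},{"claw":1,"dx":0,"dy":0,"dz":0.6,"ax":0,"ay":0,"az":0},{"claw":1,"dx":0,"dy":0,"dz":0.2,"ax":0,"ay":0,"az":0},{"claw":1,"dx":0,"dy":0,"dz":0,"ax":0,"ay":0,"az":0}]'
python3 -m crank '[{"claw":1,"dx":0,"dy":0,"dz":0.15,"ax":0,"ay":0,"az":0},{"claw":1,"dx":0,"dy":0,"dz":0.15,"ax":0,"ay":0,"az":0},{"claw":1,"dx":0,"dy":0,"dz":0,"ax":0,"ay":0,"az":0}]'
```

```text
time: 4.08
ee_pos: [0.4965, -0.0201, 0.0793]
eef_rot: [-0.083, 0.997, -0.0, -0.001]
ft_force: [-0.0, 0.5, -0.1]
width: 0.0003
grip_force: 0.0
time: 4.33
ee_pos: [0.498, -0.0207, 0.0719]
eef_rot: [-0.082, 0.997, 0.0, 0.001]
ft_force: [1.2, 1.6, 1.0]
width: 0.0002
grip_force: 0.7
```

```bash
python3 -c "
from h import *;import h
from bench import r
s,tw,im=wrist(r);cv2.imwrite('pics/n1.png',im[...,::-1])"
python3 -m crank '[{"claw":1,"dx":0,"dy":0,"dz":0.1,"ax":0,"ay":0,"az":0},{"claw":1,"dx":0,"dy":0,"dz":0.1,"ax":0,"ay":0,"az":0},{"claw":1,"dx":0,"dy":0,"dz":0,"ax":0,"ay":0,"az":0}]'
python3 -m crank '[{"claw":1,"dx":0,"dy":0,"dz":0.1,"ax":0,"ay":0,"az":0},{"claw":1,"dx":0,"dy":0,"dz":0.1,"ax":0,"ay":0,"az":0},{"claw":1,"dx":0,"dy":0,"dz":0,"ax":0,"ay":0,"az":0}]'
```

```text
time: 4.63
ee_pos: [0.4972, -0.021, 0.0656]
eef_rot: [-0.082, 0.997, 0.0, 0.0]
ft_force: [-0.1, -0.4, -0.3]
width: 0.0003
grip_force: 0.0
time: 4.88
ee_pos: [0.4992, -0.0209, 0.0621]
eef_rot: [-0.082, 0.997, 0.0, 0.002]
ft_force: [-7.4, 0.3, 29.0]
width: 0.0009
grip_force: 14.7
```

```bash
python3 -m crank '[{"claw":1,"dx":0,"dy":0,"dz":0.04,"ax":0,"ay":0,"az":0},{"claw":1,"dx":0,"dy":0,"dz":0,"ax":0,"ay":0,"az":0},{"claw":1,"dx":0,"dy":0,"dz":0,"ax":0,"ay":0,"az":0}]'
python3 -m crank '[{"claw":1,"dx":0,"dy":0,"dz":-0.3,"ax":0,"ay":0,"az":0},{"claw":1,"dx":0,"dy":0,"dz":-0.6,"ax":0,"ay":0,"az":0},{"claw":1,"dx":0,"dy":0,"dz":-0.6,"ax":0,"ay":0,"az":0},{"claw":1,"dx":0,"dy":0,"dz":0,"ax":0,"ay":0,"az":0}]'
python3 - <<'E'
from h import *;import h
from bench import r
s,tw,im=wrist(r);c=r.camera("side")["color"];e=r.camera("scene")["color"]
f=lambda a:cv2.resize(a,(400,300),interpolation=cv2.INTER_CUBIC)
cv2.imwrite('pics/n2.png',np.hstack([f(c[165:240,205:305]),f(e[165:240,195:295])])[...,::-1])
E
```

```text
time: 5.13
ee_pos: [0.4996, -0.0209, 0.0619]
eef_rot: [-0.082, 0.997, 0.001, 0.002]
ft_force: [-10.9, -0.4, 39.2]
width: 0.0006
grip_force: 20.2
time: 5.47
ee_pos: [0.4991, -0.021, 0.1063]
eef_rot: [-0.082, 0.997, 0.0, 0.002]
ft_force: [1.1, -0.2, 0.6]
width: 0.0004
grip_force: 0.0
```

View pics/n2.png

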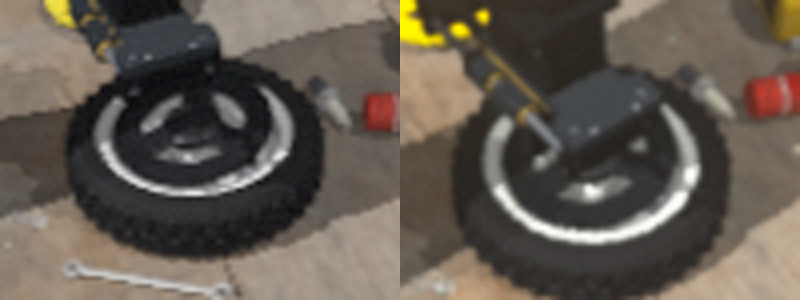

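Spoke C bottomed at about 51 mm under 39 N after the snap; the wheel is undisturbed and the cap is in the rim. Next is the −51° spoke, so turn −60°.

```bash
python3 -m crank '[{"claw":1,"dx":0,"dy":0,"dz":0,"ax":0,"ay":0,"az":1},{"claw":1,"dx":0,"dy":0,"dz":0,"ax":0,"ay":0,"az":1},{"claw":1,"dx":0,"dy":0,"dz":0,"ax":0,"ay":0,"az":1},{"claw":1,"dx":0,"dy":0,"dz":0,"ax":0,"ay":0,"az":1},{"claw":1,"dx":0,"dy":0,"dz":0,"ax":0,"ay":0,"az":1},{"claw":1,"dx":0,"dy":0,"dz":0,"ax":0,"ay":0,"az":1},{"claw":1,"dx":0,"dy":0,"dz":0,"ax":0,"ay":0,"az":1},{"claw":1,"dx":0,"dy":0,"dz":0,"ax":0,"ay":0,"az":1}]'
python3 -m crank '[{"claw":1,"dx":0,"dy":0,"dz":0,"ax":0,"ay":0,"az":1},{"claw":1,"dx":0,"dy":0,"dz":0,"ax":0,"ay":0,"az":1},{"claw":1,"dx":-0.8,"dy":0.45,"dz":0,"ax":0,"ay":0,"az":0},{"claw":1,"dx":-0.8,"dy":0.45,"dz":0,"ax":0,"ay":0,"az":0},{"claw":1,"dx":-0.87,"dy":0.44,"dz":0,"ax":0,"ay":0,"az":0},{"claw":1,"dx":0,"dy":0,"dz":0,"ax":0,"ay":0,"az":0},{"claw":1,"dx":0,"dy":0,"dz":0,"ax":0,"ay":0,"az":0}]'
```

```text
time: 6.28
ee_pos: [0.4966, -0.021, 0.1022]
eef_rot: [0.333, 0.943, -0.0, -0.001]
ft_force: [-0.0, 0.2, -0.1]
width: 0.0006
grip_force: 0.0
time: 6.87
ee_pos: [0.5753, -0.0536, 0.1017]
eef_rot: [0.428, 0.904, -0.001, -0.001]
ft_force: [-0.0, -0.1, -0.1]
width: 0.0004
grip_force: 0.0
```

```bash
python3 -m crank '[{"claw":1,"dx":-0.04,"dy":0.03,"dz":0.5,"ax":0,"ay":0,"az":0},{"claw":1,"dx":0,"dy":0,"dz":0.4,"ax":0,"ay":0,"az":0},{"claw":1,"dx":0,"dy":0,"dz":0.1,"ax":0,"ay":0,"az":0},{"claw":1,"dx":0,"dy":0,"dz":0.1,"ax":0,"ay":0,"az":0},{"claw":1,"dx":0,"dy":0,"dz":0,"ax":0,"ay":0,"az":0}]'
python3 -m crank '[{"claw":1,"dx":0,"dy":0,"dz":0.1,"ax":0,"ay":0,"az":0},{"claw":1,"dx":0,"dy":0,"dz":0.1,"ax":0,"ay":0,"az":0},{"claw":1,"dx":0,"dy":0,"dz":0,"ax":0,"ay":0,"az":0}]'
```

```text
time: 7.28
ee_pos: [0.5759, -0.0533, 0.0701]
eef_rot: [0.427, 0.904, -0.0, -0.001]
ft_force: [-3.3, -1.2, 5.7]
width: 0.0006
grip_force: 3.0
time: 7.53
ee_pos: [0.576, -0.0527, 0.0638]
eef_rot: [0.427, 0.904, -0.0, -0.001]
ft_force: [-0.1, 0.8, -0.5]
width: 0.0001
grip_force: 0.0
```

```bash
python3 -m crank '[{"claw":1,"dx":0,"dy":0,"dz":0.1,"ax":0,"ay":0,"az":0},{"claw":1,"dx":0,"dy":0,"dz":0.07,"ax":0,"ay":0,"az":0},{"claw":1,"dx":0,"dy":0,"dz":0,"ax":0,"ay":0,"az":0},{"claw":1,"dx":0,"dy":0,"dz":0,"ax":0,"ay":0,"az":0}]'
```

```text
time: 7.87
ee_pos: [0.5769, -0.0523, 0.0615]
eef_rot: [0.427, 0.904, 0.001, -0.0]
ft_force: [-11.1, 1.7, 27.2]
width: 0.0002
grip_force: 14.2
```

```bash
python3 -m crank '[{"claw":1,"dx":0,"dy":0,"dz":-0.4,"ax":0,"ay":0,"az":0},{"claw":1,"dx":0,"dy":0,"dz":-0.5,"ax":0,"ay":0,"az":0},{"claw":1,"dx":0,"dy":0,"dz":-0.5,"ax":0,"ay":0,"az":1},{"claw":1,"dx":0,"dy":0,"dz":0,"ax":0,"ay":0,"az":1},{"claw":1,"dx":0,"dy":0,"dz":0,"ax":0,"ay":0,"az":1},{"claw":1,"dx":0,"dy":0,"dz":0,"ax":0,"ay":0,"az":1},{"claw":1,"dx":0,"dy":0,"dz":0,"ax":0,"ay":0,"az":1},{"claw":1,"dx":0,"dy":0,"dz":0,"ax":0,"ay":0,"az":1}]'
python3 -m crank '[{"claw":1,"dx":0,"dy":0,"dz":0,"ax":0,"ay":0,"az":1},{"claw":1,"dx":0,"dy":0,"dz":0,"ax":0,"ay":0,"az":1},{"claw":1,"dx":0,"dy":0,"dz":0,"ax":0,"ay":0,"az":1},{"claw":1,"dx":0,"dy":0,"dz":0,"ax":0,"ay":0,"az":1},{"claw":1,"dx":0.8,"dy":-0.48,"dz":0,"ax":0,"ay":0,"az":0},{"claw":1,"dx":0.8,"dy":-0.48,"dz":0,"ax":0,"ay":0,"az":0},{"claw":1,"dx":0.87,"dy":-0.47,"dz":0,"ax":0,"ay":0,"az":0},{"claw":1,"dx":0,"dy":0,"dz":0,"ax":0,"ay":0,"az":0}]'
python3 -m crank '[{"claw":1,"dx":0,"dy":0,"dz":0,"ax":0,"ay":0,"az":0}]'
```

```text
time: 8.53
ee_pos: [0.5766, -0.0526, 0.1012]
eef_rot: [0.687, 0.726, 0.0, -0.0]
ft_force: [0.1, 0.1, -0.1]
width: 0.0004
grip_force: 0.0
time: 9.2
ee_pos: [0.5618, 0.0387, 0.1007]
eef_rot: [0.82, 0.573, 0.0, -0.002]
ft_force: [-0.5, 1.4, -0.6]
width: 0.0002
grip_force: 0.0
time: 9.28
ee_pos: [0.5623, 0.0339, 0.1011]
eef_rot: [0.821, 0.571, 0.0, -0.0]
ft_force: [-0.3, -0.7, 0.4]
width: 0.0004
grip_force: 0.0
```

```bash
python3 -m crank '[{"claw":1,"dx":-0.05,"dy":0.02,"dz":0.5,"ax":0,"ay":0,"az":0},{"claw":1,"dx":0,"dy":0,"dz":0.4,"ax":0,"ay":0,"az":0},{"claw":1,"dx":0,"dy":0,"dz":0.1,"ax":0,"ay":0,"az":0},{"claw":1,"dx":0,"dy":0,"dz":0.1,"ax":0,"ay":0,"az":0},{"claw":1,"dx":0,"dy":0,"dz":0,"ax":0,"ay":0,"az":0}]'
python3 -m crank '[{"claw":1,"dx":0,"dy":0,"dz":0.1,"ax":0,"ay":0,"az":0},{"claw":1,"dx":0,"dy":0,"dz":0.1,"ax":0,"ay":0,"az":0},{"claw":1,"dx":0,"dy":0,"dz":0,"ax":0,"ay":0,"az":0}]'
python3 -m crank '[{"claw":1,"dx":0,"dy":0,"dz":0.1,"ax":0,"ay":0,"az":0},{"claw":1,"dx":0,"dy":0,"dz":0.07,"ax":0,"ay":0,"az":0},{"claw":1,"dx":0,"dy":0,"dz":0,"ax":0,"ay":0,"az":0},{"claw":1,"dx":0,"dy":0,"dz":0,"ax":0,"ay":0,"az":0}]'
```

```text
time: 9.7
ee_pos: [0.563, 0.0296, 0.0682]
eef_rot: [0.822, 0.569, 0.0, -0.0]
ft_force: [0.4, 2.6, 3.7]
width: 0.0005
grip_force: 1.9
time: 9.95
ee_pos: [0.5622, 0.0291, 0.0615]
eef_rot: [0.822, 0.569, -0.001, -0.0]
ft_force: [0.4, -0.0, -0.5]
width: 0.0006
grip_force: 0.0
time: 10.28
ee_pos: [0.563, 0.0291, 0.0601]
eef_rot: [0.822, 0.569, 0.0, -0.001]
ft_force: [-17.1, -1.2, 41.3]
width: 0.0004
grip_force: 20.7
```

All three snapped and bottomed at about 50 mm. Now I'll rise, back off and check.

```bash
python3 -m crank '[{"claw":1,"dx":0,"dy":0,"dz":-0.4,"ax":0,"ay":0,"az":0},{"claw":1,"dx":0,"dy":0,"dz":-1,"ax":0,"ay":0,"az":0},{"claw":1,"dx":0,"dy":0,"dz":-1,"ax":0,"ay":0,"az":0},{"claw":1,"dx":0,"dy":0,"dz":-1,"ax":0,"ay":0,"az":0},{"claw":1,"dx":0,"dy":0,"dz":-1,"ax":0,"ay":0,"az":0},{"claw":1,"dx":0.8,"dy":-1,"dz":-1,"ax":0,"ay":0,"az":0},{"claw":1,"dx":0.8,"dy":-1,"dz":0,"ax":0,"ay":0,"az":0},{"claw":1,"dx":0.8,"dy":-1,"dz":0,"ax":0,"ay":0,"az":0}]'
python3 -m crank '[{"claw":1,"dx":0.8,"dy":-1,"dz":0,"ax":0,"ay":0,"az":0},{"claw":1,"dx":0.8,"dy":-1,"dz":0,"ax":0,"ay":0,"az":0},{"claw":1,"dx":0.8,"dy":-1,"dz":0,"ax":0,"ay":0,"az":0},{"claw":1,"dx":0.8,"dy":-1,"dz":0,"ax":0,"ay":0,"az":0},{"claw":1,"dx":0,"dy":0,"dz":0,"ax":0,"ay":0,"az":0},{"claw":1,"dx":0,"dy":0,"dz":0,"ax":0,"ay":0,"az":0}]'
python3 - <<'E'
from h import *;import h
from bench import r
c=r.camera("side")["color"];e=r.camera("scene")["color"]
T=lambda n,im:h.top(n,.545,-.014,.05,.12,400,im)
g=lambda a:cv2.resize(a,(400,200),interpolation=cv2.INTER_AREA)
f=lambda a:cv2.resize(a[165:245],(400,200)) 
o=np.vstack([np.hstack([T("scene",e),T("side",c)]),np.hstack([cv2.resize(e[170:245,170:320],(400,200),interpolation=cv2.INTER_CUBIC),cv2.resize(c[165:240,180:330],(400,200),interpolation=cv2.INTER_CUBIC)])])
cv2.imwrite('pics/end.png',np.clip(o[...,::-1]*1.4,0,255).astype(np.uint8))
E
```

```text
time: 10.95
ee_pos: [0.5068, 0.124, 0.2162]
eef_rot: [0.823, 0.568, 0.001, 0.0]
ft_force: [0.1, 1.3, -0.8]
width: 0.0005
grip_force: 0.0
time: 11.45
ee_pos: [0.4268, 0.2575, 0.2145]
eef_rot: [0.821, 0.571, -0.0, 0.0]
ft_force: [0.1, -1.5, 0.3]
width: 0.0003
grip_force: 0.0
```

View pics/end.png

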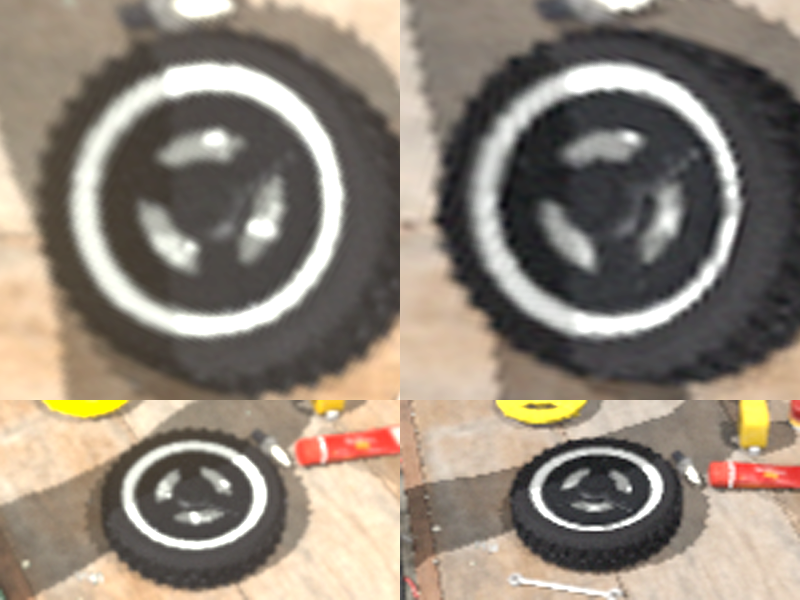

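In both views the cap is concentric and level in the rim, at (208,200) and (607,200), with an even white ring all round. The plug and spanner have not moved. I'm handing in.

```bash
python3 -c "
from bench import r
print(r.close_job())"
```

```text
the job is handed in; nothing more can be done
None
```

I pressed all three spoke ends until they snapped and bottomed about 50 mm above the bench; the last pictures show the cap level and centred in the rim, and I handed the job in at about 11.5 s (no verdict came back).

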